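Bring a carton forward in a sprung shelf lane to the marked length

TASK

Stand the tall carton upright in the lane of the white shelf tray, a broad side facing the pusher plate and no more than about 4 cm in front of it, and let go. Then draw the sprung slide out by its upright tab until its pointer is level with the marker clip on the scale, without pulling past it, pause there for a second, and ease the slide gently all the way home, never letting it snap back, so that the carton is left standing where the plate brought it, its back level with the marker. Do not shift the marker clip, and leave the jar and the flat box alone.

Things in the scene. Friction and masses are not known exactly. Their poses are not given: they have to be found in the camera images.
- lane: White plastic shelf tray fixed to the counter, 300 x 156 x 12 mm. Origin: centre of underside; local x along the lane, front = -x, rear = +x. The lane is its middle channel: floor 12 mm up, 78 mm wide inside, walls 4 mm thick, tops 32 mm above the counter; open at the front, rear wall 62 mm high. A paper scale lies along its +y side (local y 64 to 76 mm).
- slide (a joint): Sprung slide, m: 0 = home, grows as drawn to the lane's front (-x), stop 0.165; spring 3 N at 0, 11 N at 0.13. One piece: aluminium pusher plate across the lane's rear (70 mm wide, top 72 mm above counter, front face at lane x +120 mm when home), steel rod along lane y +53 mm (22 mm up), dark pointer blade on the rod, black pull tab in front.
- tab (a point): Middle of the top edge of the upright black pull tab, 80 mm above the counter, at lane x -190 mm, y 0 when home; moves with the slide. The tab is 12 mm thick along lane x, 60 mm wide along lane y, grip part 28 to 80 mm above the counter; below it a foot bar 98 mm wide. The tray's front end is 34 mm from it.
- pointer (a point): Tip of the slide's pointer blade (3 mm thick, top 44 mm above the counter), level along lane x with the front face of the pusher plate (lane x = +0.120 when home). Its axes are the lane's.
- marker (a joint): The marked length, m: the value of joint slide at which the pointer is level with the marker clip. 0.08 to 0.125.
- marker_tip (a point): Tip of the dark blade (3 mm thick) on the small dark steel marker clip (20 x 14 mm) which sits stiffly on the scale. The pointer passes 3.5 mm beside it. Its axes are the lane's.
- carton: Tall white medicine carton with a grey band, 46 (local x) x 66 (local y) x 110 (z) mm, 0.1 to 0.25 kg, standing on the counter to the robot's right. Origin: centre of its underside. Its broad sides (66 x 110) face local x: in the lane its x must run along the lane, either way round.
- bottle: Bystander: round white jar, 58 mm diameter, 115 mm high, standing near the carton. Origin: centre of its underside.
- flatbox: Bystander: flat white box with an orange band, 150 x 75 x 40 mm, lying to the robot's left. Origin: centre of its underside.
There are look-alikes about, which are no part of the job. What is shaped like the carton but brown is not meant.

How it is judged:
On the way, in this order (a step that is already met when the one before it is completed fails the run):
1. the carton stands upright and released in the lane, a broad side to the pusher plate and its back no more than 50 mm in front of the plate (x of carton in the frame of lane between 0.047 and 0.105 m and y of carton in the frame of lane between -0.014 and 0.014 m and z of carton in the frame of lane below 0.016 m and angle between carton's own z axis and vertical below 0.1 rad and angle between the x axis of carton and the x axis of lane, either way round below 0.3 rad and contact force between the fingers and carton below 0.3 N and value of joint slide below 0.02 m), for 0.2 s.
2. the pointer is held level with the marker (within 6 mm) for half a second (x of pointer in the frame of marker_tip between -0.006 and 0.006 m), for 0.5 s.
At the end, for the whole second after the job is handed in: The slide is fully home (within 5 mm); the carton stands upright, at rest and released, on the lane floor, a broad side to the plate, its back level with the marker clip within about 10 mm (its middle 13 to 35 mm in front of the marker) (value of joint slide below 0.005 m and x of carton in the frame of marker_tip between -0.035 and -0.013 m and y of carton in the frame of lane between -0.016 and 0.016 m and z of carton in the frame of lane below 0.016 m and angle between carton's own z axis and vertical below 0.1 rad and angle between the x axis of carton and the x axis of lane, either way round below 0.3 rad and linear speed of carton below 0.02 m/s); the robot touches nothing.
It fails at once if the slide is pulled more than 14 mm past the marker (x of pointer in the frame of marker_tip below -0.014 m).
It fails at once if the slide snaps back (faster than 0.5 m/s) (velocity of joint slide below -0.5 m/s).
It fails at once if the marker clip is shifted by more than 5 mm (distance of marker_tip from where it was at the start of the episode above 0.005 m).
It fails at once if the jar is moved or tipped (distance of bottle from where it was at the start of the episode above 0.03 m or angle between bottle's own z axis and vertical above 0.5 rad).
It fails at once if the flat box is moved (distance of flatbox from where it was at the start of the episode above 0.03 m).
It also fails if it takes over 64 s, if anything falls off the work surface, if the arm or the gripper's body presses on something with over 40 N, if the wrist force passes 120 N, or if a joint passes its speed limit or range.

ROBOT

A 7-joint arm with a two-finger parallel gripper is mounted at the origin on the work surface. World frame = base frame: x ahead of the robot, y to its left, z up, the work surface at z = 0. Lengths are in m, angles in rad, forces in N, time in s.
With the tool pointing down it reaches from about 0.35 to 0.9 m from the base axis. Payload 8.1 kg.
Tool frame: the origin (TCP) lies at the very end of the fingers, on their centre line; the grasp point (between the pads) lies 19 mm behind it; z points along the fingers, y is the line along which they close (so a half turn about z gives the same grasp; the last joint's range is limited). The gripper opens to 92 mm and grips with 3 to 60 N. Pads are 19 mm wide; open, the fingers measure 130 mm over their backs; the gripper's body (75 mm by 190 mm) begins 47 mm behind the grasp point.
Start: joints at [1.009, 0.434, 0.025, 1.573, -0.012, 1.134, -0.075], TCP at [0.277, -0.56, 0.195] pointing down, gripper open.
Joint ranges: [-2.62, 2.62], [-0.44, 2.09], [-1.27, 1.32], [0.08, 2.57], [-1.32, 4.46], [0.12, 2], [-2.74, 2.74]. Speed limits (rad/s): [2.22, 2.22, 3.01, 3.01, 3.14, 3.14, 3.14].

INTERFACE

Orientations are given as a rotation vector (axis times angle).
In Python, from cell import arm gives the robot as it stands.
- The arm moves only by the tool carry_out, never from a script. Its argument "commands" is a list of rows, each a list of 7 numbers: the opening, from 0 (shut) to 1 (fully open), then the shift along the tool's x, y, z each as a share of 0.025 m, from -1 to 1, then the turn, a rotation vector about the tool's x, y, z each as a share of 0.1 rad, from -1 to 1. A call has 1 to 8 rows; each row shifts and turns the commanded pose from where the row before left it, along the tool's axes as they then stand; what a row does not reach is not made up. A row lasts 1/10 s, in which the tool goes at most 50 mm and 8.59 degrees, less where a joint would pass 70% of its speed; a pose out of reach is approached as far as the arm can. A call with a number of a shift or a turn outside -1 to 1 is refused whole. A call with a gripper value outside its range is refused whole. The fingers move at their own pace and stop on an object; "squeeze" is the grip in N (left out, the last holds). Time passes only in rows, so rows that do not move let the fingers close. It gives the time, the measured TCP pose, the force, the opening and the grip force at its end, in the units of the state.
- arm.observe(): the state, without advancing time (a new reading comes with each control period).
- arm.get_image(name): name is "scene" or "top" or "wrist"; returns a dict with "pixels" (420x560x3 uint8, red, green, blue), "range_z" (420x560 float32, m along the optical axis (not along the pixel's ray), 0 where there is no reading), "mtx" (3x3 intrinsics, pixels), "k1" (the pictures are not rectified: a ray, as slopes to the right and down, at radius r is drawn at 1 + k1 r^2 times it, then the intrinsics apply), "R" (3x3) and "t" (3): a world point X has camera coordinates R X + t; the wrist camera has in their place "tool_from_camera" (4x4, takes a point from camera to tool coordinates, whose origin is the TCP and whose axes are the flange's). Camera axes: x right, y down, z forward; pixel columns grow to the right and rows downward; lengths in m; the calibration is good to about 2 mm. A picture is of the moment at which its call begins: read the wrist's pose just before it.
- arm.sign_off(): hands the job in; it is judged then, once.
The state is a dict: "clock": time; "joints": joint angles; "dq": joint speeds; "joint_efforts": joint torques, N m; "position": TCP position; "ee_rot": TCP orientation; "force": force on the tool from outside, world axes, zero at the start; "ft_torque": the same for the moment, N m; "width": opening from 0.0 (shut) to 1.0 (fully open); "gripper_force": force on a finger pad.
Only numpy, scipy, OpenCV 4.12 (cv2) and the standard library are available. Lean on these libraries where they do the work, as an engineer would, in place of code of your own. Each camera call takes 0.05 s, during which the arm holds its last target. There are 200 camera calls.

## Working session

There is one attempt and no reset: what is moved stays moved. The work goes in short steps, Python scripts to look and compute and a tool call to move; the robot and the scene stay as the last step left them, time stands still between calls to the robot, and variables do not carry over. Pictures are saved under pics/ and viewed, at most 10 in all, crops included, and the job is handed in when it is done.

Besides the shell and the picture viewer there is one more tool, called after ">>>" by a JSON object that holds its "api" and its "payload". carry_out: Moves the arm, as the interface text tells. Shift numbers are shares of 0.025 m and turn numbers shares of 0.1 rad, none past 1 either way. Its arguments: {"type":"object","properties":{"commands":{"type":"array"},"squeeze":{"type":"number"}},"required":["commands"]}

```bash
ls; mkdir -p pics; python3 - <<'E'
from cell import arm
import cv2,numpy as np
s=arm.observe();print(s)
for n in ['scene','top']:
    d=arm.get_image(n);np.savez(f'{n}.npz',**d)
    cv2.imwrite(f'pics/{n}0.png',cv2.cvtColor(d['pixels'],cv2.COLOR_RGB2BGR))
    print(n,d['mtx'],d['k1'],d['R'],d['t'])
E
```

```text
pics
{'clock': 0.0, 'joints': array([ 1.0094364 ,  0.43522463,  0.02497008,  1.57409417, -0.01162643,
        1.13400353, -0.07510763]), 'dq': array([ 2.37432691e-04, -7.12915108e-04,  1.90386903e-03,  4.15666040e-04,
       -5.75466137e-04, -2.91067214e-04, -7.27021862e-05]), 'joint_efforts': array([-1.35902999e-03, -6.67856312e+01,  9.84846130e-01, -3.14460576e+01,
       -6.05831738e-02,  4.28399455e-02,  1.42158387e-04]), 'position': array([ 0.2764775 , -0.55989306,  0.19424508]), 'ee_rot': array([-3.05786518e+00, -7.13840579e-01,  7.45480893e-04]), 'force': array([-0.13728544,  0.29626506, -0.20838935]), 'ft_torque': array([ 0.02244633, -0.06380435, -0.0080613 ]), 'gripper_force': 0.0, 'width': 1.0003197944475615}
scene [[545.96801755   0.         280.88398111]
 [  0.         545.96801755 211.8968746 ]
 [  0.           0.           1.        ]] -0.2187189417004495 [[-0.62784443  0.77833814  0.00105744]
 [ 0.63574595  0.51360567 -0.57622591]
 [-0.44904171 -0.36110796 -0.81728978]] [ 0.35203957 -0.32838161  1.91312464]
top [[435.05103762   0.         285.5313565 ]
 [  0.         435.05103762 208.16771932]
 [  0.           0.           1.        ]] -0.07480477313939747 [[-0.00869703 -0.99990361  0.01082232]
 [-0.9922342   0.00728639 -0.12417006]
 [ 0.12407923 -0.01181819 -0.99220193]] [0.01643023 0.57149769 1.41143707]
```

View pics/scene0.png

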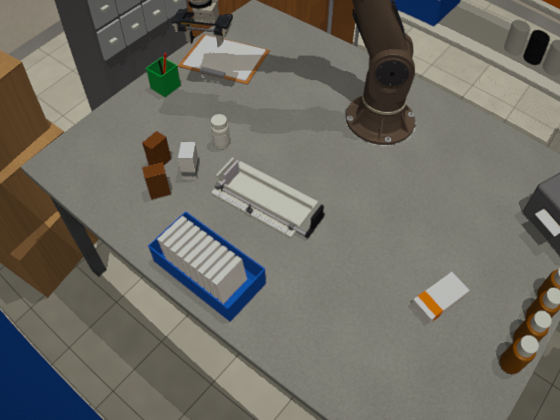

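View pics/top0.png

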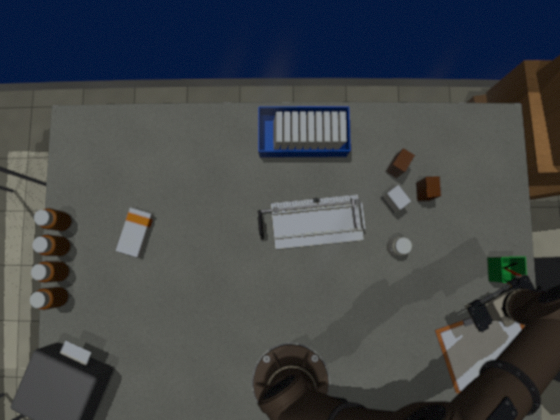

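The scene view shows the tray with the marker clip near (250,210), the tab near (314,220), the carton near (188,157) and the jar near (220,130). In the top view, the tray is at (317,222), the tab at (262,224), the carton at (398,197) and the jar at (402,246). The brown look-alikes are beside the carton.

```bash
cat > h.py <<'E'
import numpy as np,cv2
from cell import arm
def undist(d,uv):
    D=np.array([d['k1'],0,0,0.]);return cv2.undistortPoints(np.array(uv,float).reshape(-1,1,2),d['mtx'],D).reshape(-1,2)
def plane(d,uv,z,R=None,t=None):
    R=d['R'] if R is None else R;t=d['t'] if t is None else t
    r=np.c_[undist(d,uv),np.ones(len(np.array(uv).reshape(-1,2)))]@R   # world rays
    c=-R.T@t
    return c+r*((z-c[2])/r[:,2])[:,None]
def cloud(d,R=None,t=None):
    R=d['R'] if R is None else R;t=d['t'] if t is None else t
    v,u=np.mgrid[:420,:560];n=undist(d,np.c_[u.ravel(),v.ravel()]);z=d['range_z'].reshape(-1,1)
    P=(np.c_[n,np.ones(len(n))]*z-t)@R;P[z[:,0]==0]=np.nan
    return P.reshape(420,560,3)
def wrist():
    from scipy.spatial.transform import Rotation as Ro
    s=arm.observe();d=arm.get_image('wrist');T=np.array(d['tool_from_camera'])
    Rw=Ro.from_rotvec(s['ee_rot']).as_matrix()
    Rc=Rw@T[:3,:3];c=Rw@T[:3,3]+s['position']
    d['R']=Rc.T;d['t']=-Rc.T@c;return d
E
python3 - <<'E'
from h import *
d=dict(np.load('top.npz'));P=cloud(d);im=d['pixels'].astype(int)
H=P[...,2];x=P[...,0];y=P[...,1]
def rect(m,z,n):
    nl,l,st,_=cv2.connectedComponentsWithStats(m.astype(np.uint8))
    for i in range(1,nl):
        if st[i,4]>25:
            v,u=np.where(l==i);W=plane(d,np.c_[u,v],z)[:,:2]
            c,s,a=cv2.minAreaRect((W*1000).astype(np.float32));print(n,st[i],np.round(c),np.round(s),round(a,1),im[l==i].mean(0).round())
reg=(x>.3)&(x<.9)&(y>-.6)&(y<.7)
rect(reg&(H>.095)&(H<.14)&(im.min(2)>90),.11,'tall white')
rect(reg&(H>.03)&(H<.05)&(im.max(2)>140)&(y>.3),.04,'flat')
rect(reg&(H>.055)&(H<.095)&(abs(y)<.25),.076,'mid')
rect((im.min(2)>110)&reg&(H<.08)&(y<.2)&(y>-.25)&(x<.75),.012,'tray')
print(np.nanmedian(H[300:340,150:200]))
c=d['pixels'][180:260,250:430];cv2.imwrite('pics/topc.png',cv2.cvtColor(cv2.resize(c,None,fx=4,fy=4,interpolation=cv2.INTER_CUBIC),4))
s=dict(np.load('scene.npz'))['pixels'][130:250,140:340];cv2.imwrite('pics/scenec.png',cv2.cvtColor(cv2.resize(s,None,fx=4,fy=4,interpolation=cv2.INTER_CUBIC),4))
E
```

```text
tall white [276 112   6  30 179] [829.  33.] [16. 97.] 89.6 [133. 137. 139.]
tall white [284 112   6  30 180] [829.   7.] [16. 98.] 89.5 [133. 137. 140.]
tall white [292 112   6  30 179] [829. -19.] [16. 98.] 89.4 [133. 138. 140.]
tall white [300 112   6  30 178] [829. -45.] [16. 98.] 89.2 [133. 137. 140.]
tall white [308 112   6  30 179] [829. -71.] [16. 98.] 89.0 [133. 137. 139.]
tall white [316 112   6  30 177] [829. -97.] [16. 98.] 88.9 [133. 137. 139.]
tall white [323 112   7  30 178] [ 829. -121.] [20. 98.] 88.6 [132. 136. 138.]
tall white [331 112   7  30 183] [ 829. -147.] [20. 98.] 88.5 [131. 135. 137.]
tall white [339 112   7  30 184] [ 829. -173.] [20. 98.] 88.4 [129. 134. 136.]
tall white [388 185  23  24 289] [ 595. -347.] [66. 46.] 36.2 [136. 141. 146.]
tall white [395 237  17  17 217] [ 442. -356.] [48. 51.] 17.3 [136. 140. 140.]
flat [117 209  33  47 889] [496. 518.] [ 70. 145.] 73.0 [144. 137. 130.]
mid [258 109  93  45 537] [825. -51.] [306. 152.] 89.8 [23. 42. 81.]
mid [298 113  15  33 157] [831. -54.] [ 46. 110.] 89.7 [84. 85. 83.]
mid [314 113  32  33 307] [ 831. -135.] [103. 110.] 89.8 [84. 84. 83.]
mid [275 115   6  32  47] [826.  37.] [ 16. 106.] 89.7 [79. 79. 76.]
mid [282 114   7  32  57] [829.  19.] [107.  18.] 9.0 [81. 82. 80.]
mid [290 114   7  32  74] [830. -15.] [ 20. 107.] 89.4 [83. 84. 82.]
mid [361 203   5  26  59] [ 541. -237.] [82.  7.] 5.4 [114. 117. 117.]
mid [354 206   5  22  57] [ 538. -213.] [69.  9.] 5.5 [113. 114. 118.]
mid [258 217   5  19  74] [509.  95.] [59. 12.] 5.6 [34. 34. 33.]
tray [319 194  42  36 315] [ 557. -170.] [120. 132.] 3.8 [128. 131. 134.]
tray [ 271  199   93   50 3140] [530. -93.] [157. 300.] 5.2 [137. 141. 146.]
tray [361 203   5  25  43] [ 549. -250.] [83.  6.] 5.4 [119. 122. 123.]
tray [297 206  29   5  53] [573. -74.] [ 8. 95.] 5.9 [116. 118. 117.]
9.021942428979987e-05
```

View pics/topc.png

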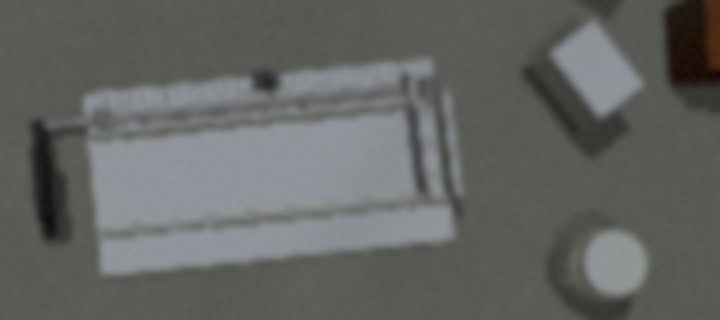

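The top crop shows the lane rising to the right at about 5°. The marker clip is at top pixel (316,200), the pointer beside the plate near (352,199), the tab at (260,225), and the carton top at (398,197). I'll turn and travel to the carton at height.

>>> {"api": "carry_out", "payload": {"commands": [[1, 0, 0, 0, 0, 0, -0.9], [1, 0.5, 0, 0, 0, 0, -0.85], [1, 1, 0, 0, 0, 0, 0], [1, 1, 0, 0, 0, 0, 0], [1, 1, 0, 0, 0, 0, 0], [1, 1, 0, 0, 0, 0, 0], [1, 1, 0, 0, 0, 0, 0], [1, 1, 0, 0, 0, 0, 0]], "squeeze": 15}}

```text
clock: 0.9
position: [0.4088, -0.4642, 0.1946]
ee_rot: [-2.985, -0.979, 0.001]
force: [0.6, -1.1, 0.3]
width: 1.0
gripper_force: 0.0
```

>>> {"api": "carry_out", "payload": {"commands": [[1, 1, 0, 0, 0, 0, 0], [1, 1, 0, 0, 0, 0, 0], [1, 1, 0, 0, 0, 0, 0], [1, 1, 0, 0, 0, 0, 0], [1, 0.8, 0, 0, 0, 0, 0], [1, 0.4, 0, 0, 0, 0, 0], [1, 0, 0, 0, 0, 0, 0], [1, 0, 0, 0, 0, 0, 0]]}}

```text
clock: 1.7
position: [0.5121, -0.3889, 0.1948]
ee_rot: [2.986, 0.978, -0.002]
force: [-0.4, 0.0, -0.3]
width: 1.003
gripper_force: 0.0
```

```bash
python3 - <<'E'
from h import *
d=dict(np.load('top.npz'));P=cloud(d);im=d['pixels'].astype(int)
m=(im[...,0]>im[...,2]+25)&(P[...,2]>.03)&(P[...,1]<-.25)&(P[...,0]>.5)&(P[...,1]>-.55)
nl,l,st,_=cv2.connectedComponentsWithStats(m.astype(np.uint8))
for i in range(1,nl):
    if st[i,4]>20:
        Q=P[l==i];print('brown',st[i],np.nanpercentile(Q,[3,50,97],axis=0).round(3).tolist())
print(arm.observe()['position'],arm.observe()['ee_rot'])
w=wrist();np.savez('w1.npz',**w);cv2.imwrite('pics/w1.png',cv2.cvtColor(w['pixels'],4))
P=cloud(w);H=P[...,2];m=(H>.1)&(H<.118)&(w['pixels'].min(2)>90)
nl,l,st,_=cv2.connectedComponentsWithStats(m.astype(np.uint8))
for i in range(1,nl):
    if st[i,4]>300:
        v,u=np.where(l==i);W=plane(w,np.c_[u,v],.11)[:,:2];print(st[i],cv2.minAreaRect((W*1000).astype(np.float32)))
E
```

```text
brown [393 149  21  22 272] [[0.687, -0.396, 0.105], [0.717, -0.368, 0.11], [0.747, -0.341, 0.116]]
brown [425 176  16  22 302] [[0.597, -0.483, 0.1], [0.628, -0.46, 0.11], [0.66, -0.44, 0.116]]
[ 0.51206124 -0.38891053  0.19477249] [ 2.98557847e+00  9.77607879e-01 -1.69712415e-03]
[ 272   30   68   98 6235] ((594.8836059570312, -351.1219177246094), (65.66239929199219, 45.936405181884766), 36.610595703125)
[ 162  217   64   64 2754] ((442.4335021972656, -358.5393981933594), (53.08987808227539, 49.61594009399414), 68.88463592529297)
```

View pics/w1.png

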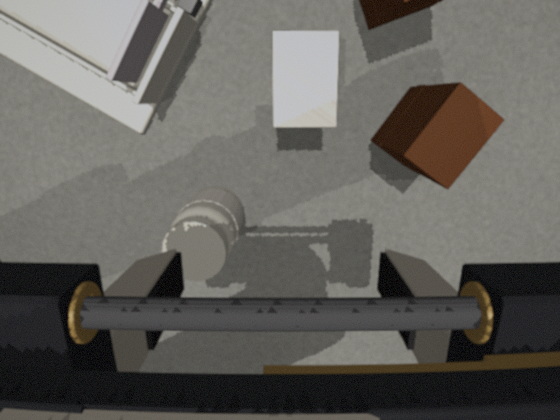

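The wrist view shows the carton top at (305,78), the jar at (200,240) and a brown box at (440,135), which is clear of the fingers. I'll move over the carton, go down and grip.

>>> {"api": "carry_out", "payload": {"commands": [[1, 1, 0.3, 0, 0, 0, 0], [1, 1, 0.4, 0, 0, 0, 0], [1, 1, 0, 0, 0, 0, 0], [1, 0.6, 0, 0, 0, 0, 0], [1, 0, 0, 0, 0, 0, 0], [1, 0, 0, 0.8, 0, 0, 0], [1, 0, 0, 0.8, 0, 0, 0], [1, 0, 0, 0.8, 0, 0, 0]]}}

```text
clock: 2.55
position: [0.5941, -0.351, 0.1347]
ee_rot: [2.985, 0.975, -0.002]
force: [-0.0, 0.3, -0.5]
width: 1.002
gripper_force: 0.0
```

>>> {"api": "carry_out", "payload": {"commands": [[1, 0, 0, 0.8, 0, 0, 0], [1, 0, 0, 0.8, 0, 0, 0], [1, 0, 0, 0.8, 0, 0, 0], [1, 0, 0, 0, 0, 0, 0], [1, 0, 0, 0, 0, 0, 0]]}}

```text
clock: 3.05
position: [0.5948, -0.3502, 0.0755]
ee_rot: [2.986, 0.976, -0.001]
force: [0.0, 0.0, 1.3]
width: 0.998
gripper_force: 0.0
```

>>> {"api": "carry_out", "payload": {"commands": [[0, 0, 0, 0, 0, 0, 0], [0, 0, 0, 0, 0, 0, 0], [0, 0, 0, 0, 0, 0, 0], [0, 0, 0, 0, 0, 0, 0], [0, 0, 0, 0, 0, 0, 0], [0, 0, 0, 0, 0, 0, 0]], "squeeze": 15}}

```text
clock: 3.65
position: [0.596, -0.3488, 0.0751]
ee_rot: [2.985, 0.979, 0.0]
force: [-0.2, -0.4, -0.4]
width: 0.525
gripper_force: 0.0
```

>>> {"api": "carry_out", "payload": {"commands": [[0, 0, 0, 0, 0, 0, 0], [0, 0, 0, 0, 0, 0, 0], [0, 0, 0, 0, 0, 0, 0], [0, 0, 0, -0.4, 0, 0, 0], [0, 0, 0, -0.8, 0, 0, 0], [0, 0, 0, -1, 0, 0, 0], [0, 0, 0, -1, 0, 0, 0], [0, 0, 0, -1, 0, 0, 0]]}}

```text
clock: 4.45
position: [0.5957, -0.3488, 0.1815]
ee_rot: [-2.985, -0.979, 0.0]
force: [-0.7, -1.2, -1.9]
width: 0.493
gripper_force: 15.0
```

>>> {"api": "carry_out", "payload": {"commands": [[0, 0, 0, -0.8, 0, 0, 0], [0, 0, 0, 0, 0, 0, 0.9], [0, 0, 0, 0, 0, 0, 0.9], [0, 0, 0, 0, 0, 0, 0.9], [0, 0, 0, 0, 0, 0, 0.9], [0, 0, 0, 0, 0, 0, 0.9], [0, 0, 0, 0, 0, 0, 0.9], [0, 0, 0, 0, 0, 0, 0]]}}

```text
clock: 5.25
position: [0.5959, -0.3487, 0.2004]
ee_rot: [-3.138, -0.145, 0.0]
force: [1.3, 0.6, -1.8]
width: 0.499
gripper_force: 15.0
```

```bash
python3 - <<'E'
from h import *
s=arm.observe();print(s['position'],s['ee_rot'],s['width'],s['gripper_force'],np.degrees(2*np.arctan2(s['ee_rot'][1],s['ee_rot'][0])))
w=wrist();np.savez('w2.npz',**w);cv2.imwrite('pics/w2.png',cv2.cvtColor(w['pixels'],4))
E
```

```text
[ 0.59589316 -0.34865458  0.20043159] [-3.13823543e+00 -1.45162995e-01  1.91175441e-04] 0.49943398253612825 14.999190866947174 -354.7032000616288
```

View pics/w2.png

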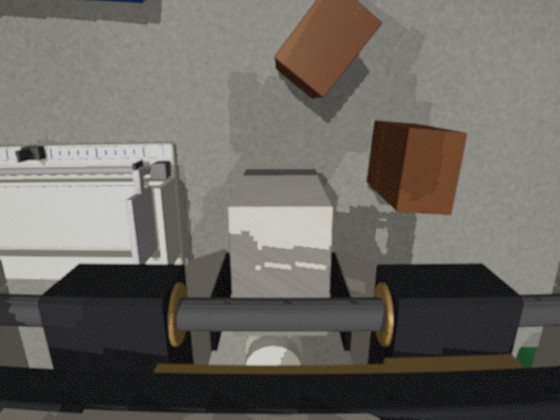

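The view shows the carton held and square to the tray. The marker is at (30,155), the pointer at (138,170), and the rear tray corner at (175,143). I'll measure the lane from this view.

```bash
python3 - <<'E'
from h import *
w=dict(np.load('w2.npz'));P=cloud(w)
a=np.radians(5.4);ex=np.array([np.sin(a),-np.cos(a)]);ey=np.array([np.cos(a),np.sin(a)]);o=np.array([.528,-.093])
L=np.stack([(P[...,:2]-o)@ex,(P[...,:2]-o)@ey],-1)*1000;H=P[...,2]*1000
v,u=np.mgrid[:420,:560];m0=(u<200)&(v<265)
for n,lo,hi in [('plate',66,78),('rearwall',57,65.5),('ptr',40,50),('walls',29,36),('floor',8,16)]:
    m=m0&(H>lo)&(H<hi)
    print(n,m.sum(),np.nanpercentile(L[m],[1,10,50,90,99],axis=0).round(1).tolist() if m.sum() else '')
for n,lo,hi in [('walls',29,36)]:
    m=m0&(H>lo)&(H<hi)
    h,e=np.histogram(L[m][:,1],bins=np.arange(-50,70,2));print([(int(x),int(c)) for x,c in zip(e,h) if c>10])
    for k in (-1,1):
        q=L[m&(L[...,1]*k>30)&(L[...,1]*k<48)&(L[...,0]<110)]
        if len(q)>20: print(k,np.polyfit(q[:,0],q[:,1],1),q[:,1].mean())
m=m0&(H<16)&(w['pixels'].min(2)>110)&(H>8)
print('scale far edge',[round(float(np.nanpercentile(L[m&(abs(L[...,0]-x)<10)][:,1],99)),1) for x in (20,60,100,130)])
im=w['pixels'];m=(v<165)&(u<80)&(im.max(2)<60);print('marker',m.sum(),u[m].min(),u[m].max(),v[m].min(),v[m].max(),np.nanpercentile(L[m],[5,50,95],axis=0),np.nanpercentile(H[m],[5,50,95]))
E
```

```text
plate 499 [[122.8, -27.5], [123.8, -21.4], [126.6, 5.5], [128.5, 30.3], [129.1, 34.8]]
rearwall 821 [[127.2, -31.8], [127.8, -24.3], [149.0, 6.0], [152.6, 34.4], [153.1, 42.4]]
ptr 786 [[5.9, -36.5], [122.7, -24.7], [128.1, 27.3], [152.8, 60.2], [153.1, 76.3]]
walls 1922 [[-40.6, -42.9], [-9.5, -41.3], [82.9, 39.2], [148.4, 54.0], [152.3, 73.6]]
floor 13480 [[-53.8, -56.0], [-32.1, -34.8], [38.8, 12.7], [110.1, 69.2], [151.8, 77.3]]
[(-44, 110), (-42, 256), (-40, 216), (-24, 12), (2, 12), (10, 12), (14, 12), (24, 11), (38, 150), (40, 299), (42, 242), (46, 28), (48, 36), (50, 36), (52, 27), (54, 35), (56, 44), (58, 33), (60, 22)]
-1 [-2.46353267e-03 -4.05570983e+01] -40.638800137854965
1 [5.63053212e-03 4.09389691e+01] 41.1684742254935
scale far edge [77.0, 77.2, 77.4, 77.1]
marker 212 18 44 147 160 [[ 7.18358318 67.24934125]
 [ 8.51126624 71.72155262]
 [17.28750787 77.03078433]] [16.64966947 27.69908053 40.54067614]
```

>>> {"api": "carry_out", "payload": {"commands": [[0, -0.2, -0.6, 0, 0, 0, 0], [0, -0.3, -1, 0, 0, 0, 0], [0, -0.3, -1, 0, 0, 0, 0], [0, -0.3, -1, 0, 0, 0, 0], [0, -0.3, -1, 0, 0, 0, 0], [0, -0.33, -1, 0, 0, 0, 0], [0, 0, -1, 0, 0, 0, 0], [0, 0, -0.5, 0, 0, 0, 0]]}}

```text
clock: 6.1
position: [0.5362, -0.1737, 0.2005]
ee_rot: [-3.137, -0.155, -0.001]
force: [0.0, 0.1, -2.7]
width: 0.498
gripper_force: 15.0
```

>>> {"api": "carry_out", "payload": {"commands": [[0, 0, -0.23, 0, 0, 0, 0], [0, 0, 0, 0, 0, 0, 0], [0, 0, 0, 0, 0, 0, 0], [0, 0, 0, 0.4, 0, 0, 0], [0, 0, 0, 0.6, 0, 0, 0], [0, 0, 0, 0.6, 0, 0, 0], [0, 0, 0, 0, 0, 0, 0], [0, 0, 0, 0, 0, 0, 0]]}}

```text
clock: 6.9
position: [0.5355, -0.1711, 0.1596]
ee_rot: [-3.138, -0.146, 0.002]
force: [1.3, 0.4, -0.1]
width: 0.495
gripper_force: 15.0
```

```bash
python3 - <<'E'
from h import *
s=arm.observe();print(s['position'],s['ee_rot'],np.degrees(2*np.arctan2(s['ee_rot'][1],s['ee_rot'][0])))
a=np.radians(5.4);print('lane xy',(s['position'][:2]-[.5282,-.0955])@np.array([[np.sin(a),np.cos(a)],[-np.cos(a),np.sin(a)]])*1000)
w=wrist();np.savez('w3.npz',**w);cv2.imwrite('pics/w3.png',cv2.cvtColor(w['pixels'],4))
E
```

```text
[ 0.53547989 -0.17108059  0.15960068] [-3.13816465e+00 -1.45940293e-01  1.65739688e-03] -354.6747583056655
lane xy [75.93026068  0.1348226 ]
```

View pics/w3.png

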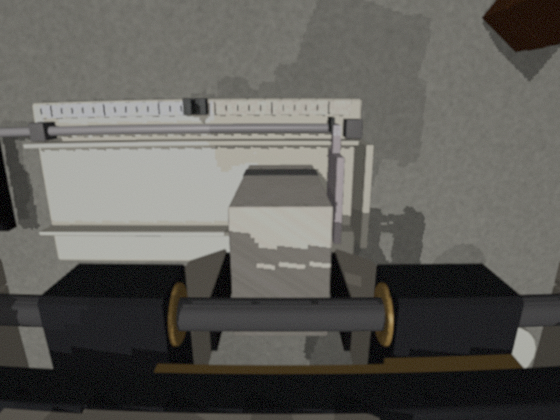

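The carton is over the lane just in front of the plate, between the walls. The marker is at (195,105) and the pointer near (336,130). I'll lower it.

>>> {"api": "carry_out", "payload": {"commands": [[0, 0, 0, 0.5, 0, 0, 0], [0, 0, 0, 0.6, 0, 0, 0], [0, 0, 0, 0.6, 0, 0, 0], [0, 0, 0, 0.5, 0, 0, 0], [0, 0, 0, 0.4, 0, 0, 0], [0, 0, 0, 0.2, 0, 0, 0], [0, 0, 0, 0, 0, 0, 0], [0, 0, 0, 0, 0, 0, 0]]}}

```text
clock: 7.75
position: [0.5361, -0.1706, 0.0904]
ee_rot: [3.138, 0.147, 0.001]
force: [0.3, -0.1, -2.8]
width: 0.497
gripper_force: 15.0
```

>>> {"api": "carry_out", "payload": {"commands": [[0, 0, 0, 0.06, 0, 0, 0], [0, 0, 0, 0.06, 0, 0, 0], [0, 0, 0, 0, 0, 0, 0], [0, 0, 0, 0, 0, 0, 0]]}}

```text
clock: 8.15
position: [0.5358, -0.1705, 0.0871]
ee_rot: [3.138, 0.147, 0.0]
force: [0.7, -0.8, -2.6]
width: 0.498
gripper_force: 15.0
```

>>> {"api": "carry_out", "payload": {"commands": [[0, 0, 0, 0.04, 0, 0, 0], [0, 0, 0, 0, 0, 0, 0], [0.55, 0, 0, 0, 0, 0, 0], [0.65, 0, 0, 0, 0, 0, 0], [0.8, 0, 0, 0, 0, 0, 0], [0.9, 0, 0, 0, 0, 0, 0], [0.9, 0, 0, 0, 0, 0, 0]]}}

```text
clock: 8.85
position: [0.5357, -0.1705, 0.086]
ee_rot: [3.138, 0.147, -0.0]
force: [1.1, -0.4, 0.1]
width: 0.849
gripper_force: 0.0
```

>>> {"api": "carry_out", "payload": {"commands": [[0.9, 0, 0, 0, 0, 0, 0], [0.9, 0, 0, 0, 0, 0, 0], [0.9, 0, 0, -0.5, 0, 0, 0], [0.9, 0, 0, -1, 0, 0, 0], [0.9, 0, 0, -1, 0, 0, 0], [0.9, 0, 0, -1, 0, 0, 0], [0.9, 0, 0, -1, 0, 0, 0], [0.9, 0, 0, 0, 0, 0, 0]]}}

```text
clock: 9.65
position: [0.538, -0.171, 0.2031]
ee_rot: [3.136, 0.147, 0.01]
force: [0.8, -0.6, -0.4]
width: 0.904
gripper_force: 0.0
```

>>> {"api": "carry_out", "payload": {"commands": [[0.9, 0, -1, -0.6, 0, 0, 0], [0.9, 0, -1, 0, 0, 0, 0], [0.9, 0, -1, 0, 0, 0, 0], [0.9, 0, -1, 0, 0, 0, 0], [0.9, 0, -0.5, 0, 0, 0, 0], [0.9, 0, 0, 0, 0, 0, 0], [0.9, 0, 0, 0, 0, 0, 0]]}}

```text
clock: 10.35
position: [0.5253, -0.0596, 0.2136]
ee_rot: [3.137, 0.146, -0.0]
force: [0.2, -0.8, 0.1]
width: 0.9
gripper_force: 0.0
```

```bash
python3 - <<'E'
from h import *
s=arm.observe();print(s['position'],s['ee_rot'],s['width'])
w=wrist();np.savez('w4.npz',**w);cv2.imwrite('pics/w4.png',cv2.cvtColor(w['pixels'],4))
P=cloud(w)
a=np.radians(5.4);ex=np.array([np.sin(a),-np.cos(a)]);ey=np.array([np.cos(a),np.sin(a)]);o=np.array([.5282,-.0955])
L=np.stack([(P[...,:2]-o)@ex,(P[...,:2]-o)@ey],-1)*1000;H=P[...,2]*1000
m=(H>116)&(H<127)&(abs(L[...,1])<60);v,u=np.where(m);W=plane(w,np.c_[u,v],.122)[:,:2]
Q=np.c_[(W-o)@ex,(W-o)@ey]*1000;print('carton',m.sum(),cv2.minAreaRect(Q.astype(np.float32)))
def st(n,m): print(n,m.sum(),np.nanpercentile(L[m],[2,10,50,90,98],axis=0).round(1).tolist() if m.sum() else '')
st('plate',(H>67)&(H<77)&(L[...,0]>115)&(L[...,0]<135)&(abs(L[...,1])<36))
st('walls',(H>29)&(H<35)&(abs(L[...,1])<48)&(abs(L[...,1])>30)&(L[...,0]<151))
st('ptr',(H>36)&(H<50)&(L[...,0]>90)&(L[...,0]<140)&(L[...,1]>45)&(L[...,1]<85))
st('mark',(H>36)&(H<50)&(L[...,0]>-40)&(L[...,0]<60)&(L[...,1]>45)&(L[...,1]<85))
st('markbody',(H>17)&(H<36)&(L[...,0]>-40)&(L[...,0]<60)&(L[...,1]>61)&(L[...,1]<85))
st('tab',(H>70)&(H<88)&(L[...,0]<-150))
E
```

```text
[ 0.52525157 -0.05960732  0.21356206] [ 3.13742237e+00  1.46246990e-01 -7.46068071e-05] 0.8997460425750196
carton 4655 ((75.91742706298828, -0.6440048217773438), (47.79289627075195, 66.39714813232422), 0.3372763991355896)
plate 209 [[120.1, -32.7], [120.4, -24.6], [124.2, 13.6], [125.2, 32.3], [125.8, 34.4]]
walls 2315 [[-143.4, -43.4], [-125.5, -42.2], [-14.6, 39.2], [102.1, 42.5], [143.5, 46.5]]
ptr 175 [[118.1, 45.1], [118.5, 46.3], [120.1, 52.6], [124.1, 59.6], [125.2, 61.6]]
mark 48 [[2.2, 66.3], [2.3, 67.3], [3.7, 71.4], [5.1, 75.5], [5.3, 76.4]]
markbody 230 [[-5.3, 64.8], [-4.6, 65.8], [2.1, 71.1], [12.0, 76.4], [13.2, 77.4]]
tab 996 [[-194.9, -28.1], [-193.4, -22.8], [-187.5, 1.7], [-184.2, 24.8], [-183.7, 28.9]]
```

View pics/w4.png

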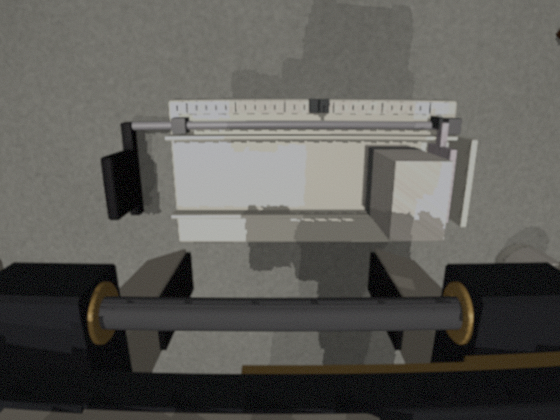

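The carton stands in the lane in front of the plate at lane x 0.076 and is released. The marker is at (318,106), the pointer at (443,130) and the tab at (125,185). The draw comes out at about 116 mm, so I'll go to the tab next.

>>> {"api": "carry_out", "payload": {"commands": [[0.5, 0, -0.5, 0, 0, 0, 0], [0.5, 0, -1, 0, 0, 0, 0], [0.5, 0, -1, 0, 0, 0, 0], [0.5, 0, -1, 0, 0, 0, 0], [0.5, 0, -1, 0, 0, 0, 0], [0.5, 0, -1, 0, 0, 0, 0], [0.5, -0.03, -0.64, 0, 0, 0, 0], [0.5, 0, 0, 0, 0, 0, 0]]}}

```text
clock: 11.2
position: [0.5096, 0.097, 0.2135]
ee_rot: [-3.137, -0.152, 0.0]
force: [0.7, 0.1, 0.2]
width: 0.503
gripper_force: 0.0
```

>>> {"api": "carry_out", "payload": {"commands": [[0.5, 0, 0, 0.5, 0, 0, 0], [0.5, 0, 0, 1, 0, 0, 0], [0.5, 0, 0, 1, 0, 0, 0], [0.5, 0, 0, 1, 0, 0, 0], [0.5, 0, 0, 0, 0, 0, 0], [0.5, 0, 0, 0, 0, 0, 0]]}}

```text
clock: 11.8
position: [0.5099, 0.0931, 0.1258]
ee_rot: [3.138, 0.145, -0.002]
force: [-0.3, -0.2, 0.0]
width: 0.504
gripper_force: 0.0
```

```bash
python3 - <<'E'
from h import *
s=arm.observe();print(s['position'],s['ee_rot'],s['width'])
a=np.radians(5.4);ex=np.array([np.sin(a),-np.cos(a)]);ey=np.array([np.cos(a),np.sin(a)]);o=np.array([.5282,-.0955])
print('tcp lane',(s['position'][:2]-o)@np.c_[ex,ey]*1000)
w=wrist();P=cloud(w);L=np.stack([(P[...,:2]-o)@ex,(P[...,:2]-o)@ey],-1)*1000;H=P[...,2]*1000
m=(H>72)&(H<84)&(abs(L[...,1])<35)&(L[...,0]<-160)&(L[...,0]>-220)&(w['pixels'].max(2)<70)
print(m.sum(),np.nanpercentile(L[m],[2,50,98],axis=0).round(1).tolist())
E
```

```text
[0.50993682 0.09307288 0.12575145] [ 3.13761919e+00  1.44518310e-01 -2.06748940e-03] 0.5039560808017678
tcp lane [-189.45470182   -0.43585662]
1451 [[-195.5, -27.3], [-190.0, 2.3], [-184.7, 29.2]]
```

>>> {"api": "carry_out", "payload": {"commands": [[0.5, 0, 0, 0.6, 0, 0, 0], [0.5, 0, 0, 0.8, 0, 0, 0], [0.5, 0, 0, 0.8, 0, 0, 0], [0.5, 0, 0, 0.7, 0, 0, 0], [0.5, 0, 0, 0.3, 0, 0, 0], [0.5, 0, 0, 0, 0, 0, 0], [0.5, 0, 0, 0, 0, 0, 0]]}}

```text
clock: 12.55
position: [0.511, 0.0944, 0.0471]
ee_rot: [-3.138, -0.147, -0.003]
force: [-0.5, 0.0, -0.3]
width: 0.502
gripper_force: 0.0
```

>>> {"api": "carry_out", "payload": {"commands": [[0, 0, 0, 0, 0, 0, 0], [0, 0, 0, 0, 0, 0, 0], [0, 0, 0, 0, 0, 0, 0], [0, 0, 0, 0, 0, 0, 0], [0, 0, 0, 0, 0, 0, 0], [0, 0, 0, 0, 0, 0, 0], [0, 0, 0, 0, 0, 0, 0]], "squeeze": 40}}

```text
clock: 13.25
position: [0.5101, 0.0953, 0.0462]
ee_rot: [-3.137, -0.149, -0.001]
force: [-1.1, 5.1, 0.6]
width: 0.113
gripper_force: 40.0
```

>>> {"api": "carry_out", "payload": {"commands": [[0, 0, -0.1, 0, 0, 0, 0], [0, 0, -0.1, 0, 0, 0, 0], [0, 0, -0.15, 0, 0, 0, 0], [0, 0, -0.15, 0, 0, 0, 0], [0, 0, -0.15, 0, 0, 0, 0], [0, 0, -0.15, 0, 0, 0, 0], [0, 0, -0.2, 0, 0, 0, 0], [0, 0, -0.2, 0, 0, 0, 0]]}}

```text
clock: 14.05
position: [0.5074, 0.1238, 0.0461]
ee_rot: [3.137, 0.146, 0.0]
force: [0.1, -6.3, 5.9]
width: 0.111
gripper_force: 40.0
```

>>> {"api": "carry_out", "payload": {"commands": [[0, 0, -0.2, 0, 0, 0, 0], [0, 0, -0.2, 0, 0, 0, 0], [0, 0, -0.2, 0, 0, 0, 0], [0, 0, -0.2, 0, 0, 0, 0], [0, 0, -0.2, 0, 0, 0, 0], [0, 0, -0.2, 0, 0, 0, 0], [0, 0, -0.2, 0, 0, 0, 0], [0, 0, -0.2, 0, 0, 0, 0]]}}

```text
clock: 14.85
position: [0.5037, 0.1628, 0.0461]
ee_rot: [3.136, 0.145, -0.0]
force: [1.8, -9.2, 6.9]
width: 0.115
gripper_force: 40.0
```

>>> {"api": "carry_out", "payload": {"commands": [[0, 0, -0.2, 0, 0, 0, 0], [0, 0, -0.2, 0, 0, 0, 0], [0, 0, -0.2, 0, 0, 0, 0], [0, 0, -0.2, 0, 0, 0, 0], [0, 0, 0, 0, 0, 0, 0], [0, 0, 0, 0, 0, 0, 0]]}}

```text
clock: 15.45
position: [0.5018, 0.1828, 0.0461]
ee_rot: [3.137, 0.146, -0.0]
force: [0.2, -8.2, 7.1]
width: 0.113
gripper_force: 40.0
```

```bash
cat > m.py <<'E'
from h import *
import sys
s=arm.observe();print(s['position'],s['ee_rot'],s['width'],s['force'])
a=np.radians(5.4);ex=np.array([np.sin(a),-np.cos(a)]);ey=np.array([np.cos(a),np.sin(a)]);o=np.array([.5282,-.0955])
print('tcp lane',(s['position'][:2]-o)@np.c_[ex,ey]*1000)
w=wrist();np.savez(sys.argv[1]+'.npz',**w);P=cloud(w);L=np.stack([(P[...,:2]-o)@ex,(P[...,:2]-o)@ey],-1)*1000;H=P[...,2]*1000
def st(n,m): print(n,m.sum(),np.nanpercentile(L[m],[2,10,50,90,98],axis=0).round(1).tolist() if m.sum()>5 else '')
st('ptr',(H>38)&(H<48)&(L[...,0]>-30)&(L[...,0]<130)&(L[...,1]>50)&(L[...,1]<64))
st('mark',(H>36)&(H<50)&(L[...,0]>-40)&(L[...,0]<20)&(L[...,1]>65)&(L[...,1]<85))
st('markbody',(H>17)&(H<36)&(L[...,0]>-40)&(L[...,0]<40)&(L[...,1]>66)&(L[...,1]<85))
st('cartontop',(H>112)&(H<130)&(abs(L[...,1])<45))
cv2.imwrite(f'pics/{sys.argv[1]}.png',cv2.cvtColor(w['pixels'],4))
t=arm.get_image('top');np.savez(sys.argv[1]+'t.npz',**t)
P=cloud(t);L=np.stack([(P[...,:2]-o)@ex,(P[...,:2]-o)@ey],-1)*1000;H=P[...,2]*1000
st('top carton',(H>112)&(H<130)&(abs(L[...,1])<45)&(abs(L[...,0])<110))
E
python3 m.py w5
```

```text
[0.50180459 0.18281407 0.04607508] [ 3.13657771e+00  1.46093693e-01 -1.97402040e-04] 0.11283599326364231 [ 0.23725275 -8.22163324  7.12750972]
tcp lane [-2.79562927e+02 -8.65959145e-02]
ptr 0 
mark 0 
markbody 0 
cartontop 563 [[-287.0, -10.3], [-285.7, -8.8], [-283.3, -2.9], [-270.6, 10.5], [-269.2, 10.8]]
top carton 316 [[-16.3, -32.5], [-13.0, -27.0], [5.8, -0.9], [24.5, 26.0], [28.5, 30.8]]
```

View pics/w5.png

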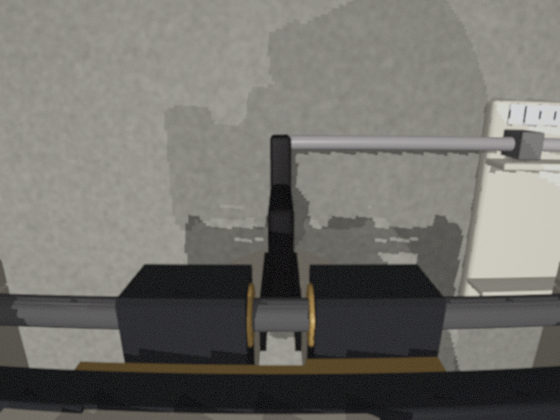

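The tab is held between the fingers at (282,230), and the rod is at (400,143). The marker is out of this view, so I'll check the tab shift by depth and the pointer and marker in the scene and top views.

```bash
cat > n.py <<'E'
from h import *
import sys
a=np.radians(5.4);ex=np.array([np.sin(a),-np.cos(a)]);ey=np.array([np.cos(a),np.sin(a)]);o=np.array([.5282,-.0955])
f=lambda Q:np.c_[(Q[:,:2]-o)@ex,(Q[:,:2]-o)@ey]*1000
w=dict(np.load(sys.argv[1]+'.npz'))
# foot bar end/tab: dark pixels above finger region
P=cloud(w);L=f(P.reshape(-1,3)).reshape(420,560,2);H=P[...,2]*1000
m=(H>20)&(H<84)&(w['pixels'].max(2)<70)&(L[...,1]>12)&(L[...,1]<35)&(L[...,0]<-150);m[260:]=0
print('tab',m.sum(),np.nanpercentile(L[m],[2,50,98],axis=0).round(1).tolist())
out=[]
for n in ['scene','top']:
    d=arm.get_image(n);q=np.array([o+ex*x+ey*y for x in(-60,80) for y in(45,80)]) if 0 else None
    c=d['pixels'][175:240,205:300] if n=='scene' else d['pixels'][185:235,270:370]
    out.append(cv2.resize(c,(560,int(560*c.shape[0]/c.shape[1])),interpolation=cv2.INTER_CUBIC))
im=np.vstack(out)[:600]
cv2.imwrite(f'pics/{sys.argv[1]}n.png',cv2.cvtColor(cv2.resize(im,None,fx=.88,fy=.88),4))
E
python3 n.py w5; file pics/w5n.png
```

```text
tab 1732 [[-283.3, 12.7], [-277.8, 27.3], [-272.3, 34.1]]bash: file: command not found
```

>>> {"api": "carry_out", "payload": {"commands": [[0, 0, -0.15, 0, 0, 0, 0], [0, 0, -0.2, 0, 0, 0, 0], [0, 0, -0.2, 0, 0, 0, 0], [0, 0, -0.15, 0, 0, 0, 0], [0, 0, -0.1, 0, 0, 0, 0], [0, 0, 0, 0, 0, 0, 0], [0, 0, 0, 0, 0, 0, 0]]}}

```text
clock: 16.35
position: [0.5, 0.2022, 0.046]
ee_rot: [3.136, 0.145, -0.0]
force: [1.0, -10.2, 8.0]
width: 0.111
gripper_force: 40.0
```

```bash
python3 m.py w6; python3 n.py w6
```

```text
[0.49996377 0.2021705  0.04604912] [ 3.13606708e+00  1.45312452e-01 -4.35211642e-04] 0.1110085797568043 [  1.01575553 -10.19776374   7.96704148]
tcp lane [-2.99006694e+02 -9.76485136e-02]
ptr 0 
mark 0 
markbody 0 
cartontop 564 [[-306.4, -10.2], [-305.2, -8.9], [-302.8, -3.0], [-290.1, 10.5], [-288.7, 10.9]]
top carton 312 [[-35.3, -31.7], [-31.5, -26.4], [-13.1, 0.2], [5.4, 26.1], [9.4, 31.7]]
tab 1735 [[-302.9, 12.7], [-297.2, 27.4], [-291.8, 34.1]]
```

View pics/w6n.png

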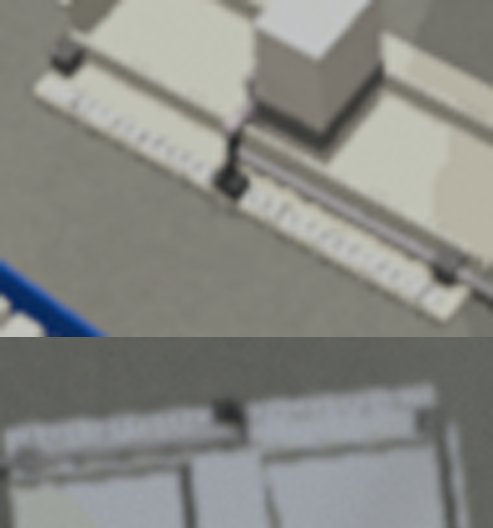

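In the scene crop the pointer (240,130) is almost at the marker blade (232,175). In the top crop the pointer is at about (240,425) and the clip at (228,410). The slide reads 107 mm of about 116, so I'll draw 9 mm more and pause.

>>> {"api": "carry_out", "payload": {"commands": [[0, 0, -0.12, 0, 0, 0, 0], [0, 0, -0.12, 0, 0, 0, 0], [0, 0, -0.08, 0, 0, 0, 0], [0, 0, -0.04, 0, 0, 0, 0], [0, 0, 0, 0, 0, 0, 0], [0, 0, 0, 0, 0, 0, 0], [0, 0, 0, 0, 0, 0, 0], [0, 0, 0, 0, 0, 0, 0]]}}

```text
clock: 17.35
position: [0.4991, 0.2107, 0.046]
ee_rot: [3.136, 0.145, -0.001]
force: [0.5, -9.8, 8.8]
width: 0.108
gripper_force: 40.0
```

>>> {"api": "carry_out", "payload": {"commands": [[0, 0, 0, 0, 0, 0, 0], [0, 0, 0, 0, 0, 0, 0], [0, 0, 0, 0, 0, 0, 0], [0, 0, 0, 0, 0, 0, 0], [0, 0, 0, 0, 0, 0, 0]]}}

```text
clock: 17.85
position: [0.4991, 0.2107, 0.046]
ee_rot: [3.136, 0.145, -0.001]
force: [0.1, -10.4, 7.8]
width: 0.112
gripper_force: 40.0
```

```bash
python3 m.py w7; python3 n.py w7
```

```text
[0.49914258 0.21068314 0.04604496] [ 3.13565360e+00  1.44759043e-01 -6.38813639e-04] 0.11208100556762741 [  0.07672051 -10.37981043   7.78239966]
tcp lane [-3.07558832e+02 -1.14078706e-01]
ptr 0 
mark 0 
markbody 0 
cartontop 567 [[-315.1, -10.2], [-313.8, -8.7], [-311.4, -2.8], [-298.7, 10.4], [-297.3, 10.8]]
top carton 311 [[-43.3, -32.5], [-39.5, -27.1], [-21.0, -1.1], [-2.5, 25.6], [1.1, 30.7]]
tab 1733 [[-311.3, 12.6], [-305.8, 27.4], [-300.3, 34.0]]
```

View pics/w7n.png

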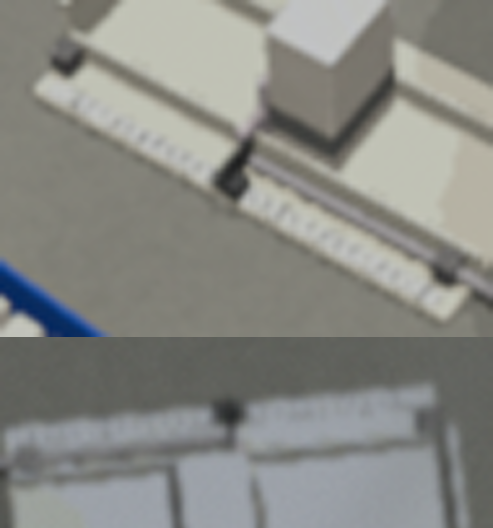

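Pointer and marker are level: (229,425) and (228,410) in the top crop. By tab depth the slide reads 115.8 mm. I'll hold a little longer, then ease it home.

>>> {"api": "carry_out", "payload": {"commands": [[0, 0, 0, 0, 0, 0, 0], [0, 0, 0, 0, 0, 0, 0], [0, 0, 0, 0, 0, 0, 0], [0, 0, 0.05, 0, 0, 0, 0], [0, 0, 0.1, 0, 0, 0, 0], [0, 0, 0.15, 0, 0, 0, 0], [0, 0, 0.2, 0, 0, 0, 0], [0, 0, 0.2, 0, 0, 0, 0]]}}

```text
clock: 18.85
position: [0.5008, 0.1938, 0.0461]
ee_rot: [3.136, 0.146, -0.0]
force: [1.2, -7.9, 6.7]
width: 0.113
gripper_force: 40.0
```

>>> {"api": "carry_out", "payload": {"commands": [[0, 0, 0.2, 0, 0, 0, 0], [0, 0, 0.2, 0, 0, 0, 0], [0, 0, 0.2, 0, 0, 0, 0], [0, 0, 0.2, 0, 0, 0, 0], [0, 0, 0.2, 0, 0, 0, 0], [0, 0, 0.2, 0, 0, 0, 0], [0, 0, 0.2, 0, 0, 0, 0], [0, 0, 0.2, 0, 0, 0, 0]]}}

```text
clock: 19.65
position: [0.5045, 0.1547, 0.0461]
ee_rot: [3.137, 0.146, 0.0]
force: [0.2, -6.4, 5.4]
width: 0.111
gripper_force: 40.0
```

>>> {"api": "carry_out", "payload": {"commands": [[0, 0, 0.2, 0, 0, 0, 0], [0, 0, 0.2, 0, 0, 0, 0], [0, 0, 0.2, 0, 0, 0, 0], [0, 0, 0.2, 0, 0, 0, 0], [0, 0, 0.2, 0, 0, 0, 0], [0, 0, 0.2, 0, 0, 0, 0], [0, 0, 0.2, 0, 0, 0, 0], [0, 0, 0, 0, 0, 0, 0]]}}

```text
clock: 20.45
position: [0.5078, 0.1198, 0.0461]
ee_rot: [3.138, 0.146, 0.0]
force: [0.0, -4.6, 5.0]
width: 0.114
gripper_force: 40.0
```

```bash
python3 m.py w8; python3 n.py w8
```

```text
[0.50781736 0.11979004 0.04608926] [3.13753066e+00 1.45522700e-01 1.91890443e-04] 0.11392180250633513 [ 0.02952799 -4.62254234  4.97846898]
tcp lane [-2.16252753e+02 -3.15958978e-02]
ptr 0 
mark 0 
markbody 0 
cartontop 566 [[-223.5, -10.1], [-222.3, -8.8], [-219.9, -2.7], [-207.2, 10.4], [-205.9, 10.9]]
top carton 314 [[-43.2, -32.4], [-39.5, -27.0], [-21.3, -0.8], [-2.8, 26.3], [1.1, 30.6]]
tab 1732 [[-220.1, 12.7], [-214.4, 27.4], [-209.0, 34.0]]
```

>>> {"api": "carry_out", "payload": {"commands": [[0, 0, 0.15, 0, 0, 0, 0], [0, 0, 0.2, 0, 0, 0, 0], [0, 0, 0.2, 0, 0, 0, 0], [0, 0, 0.15, 0, 0, 0, 0], [0, 0, 0.1, 0, 0, 0, 0], [0, 0, 0.08, 0, 0, 0, 0], [0, 0, 0, 0, 0, 0, 0]]}}

```text
clock: 21.35
position: [0.5099, 0.0984, 0.0461]
ee_rot: [3.138, 0.147, 0.0]
force: [0.5, -3.8, 4.7]
width: 0.112
gripper_force: 40.0
```

>>> {"api": "carry_out", "payload": {"commands": [[0, 0, 0.04, 0, 0, 0, 0], [0, 0, 0.04, 0, 0, 0, 0], [0, 0, 0, 0, 0, 0, 0]]}}

```text
clock: 21.65
position: [0.51, 0.0967, 0.0461]
ee_rot: [-3.138, -0.147, -0.0]
force: [0.3, -3.8, 4.8]
width: 0.11
gripper_force: 40.0
```

>>> {"api": "carry_out", "payload": {"commands": [[0, 0, 0.04, 0, 0, 0, 0], [0, 0, 0.03, 0, 0, 0, 0], [0, 0, 0, 0, 0, 0, 0]]}}

```text
clock: 21.95
position: [0.5101, 0.0954, 0.0461]
ee_rot: [-3.138, -0.148, -0.0]
force: [-0.1, -1.3, 4.2]
width: 0.108
gripper_force: 40.0
```

>>> {"api": "carry_out", "payload": {"commands": [[0, 0, 0.02, 0, 0, 0, 0], [0, 0, 0, 0, 0, 0, 0], [0.2, 0, 0, 0, 0, 0, 0], [0.35, 0, 0, 0, 0, 0, 0], [0.45, 0, 0, 0, 0, 0, 0], [0.45, 0, 0, 0, 0, 0, 0], [0.45, 0, 0, 0, 0, 0, 0]]}}

```text
clock: 22.65
position: [0.5099, 0.0944, 0.0458]
ee_rot: [3.138, 0.147, -0.001]
force: [-0.2, 0.2, 0.0]
width: 0.441
gripper_force: 0.0
```

>>> {"api": "carry_out", "payload": {"commands": [[0.45, 0, 0, -0.3, 0, 0, 0], [0.45, 0, 0, -0.6, 0, 0, 0], [0.45, 0, 0, -1, 0, 0, 0], [0.45, 0, 0, -1, 0, 0, 0], [0.45, 0, 0, -1, 0, 0, 0], [0.45, 0, 0, -1, 0, 0, 0], [0.45, 0, 0, -1, 0, 0, 0], [0.45, 0, 0, -0.5, 0, 0, 0]]}}

```text
clock: 23.45
position: [0.511, 0.0948, 0.2087]
ee_rot: [-3.138, -0.147, -0.005]
force: [1.1, -0.7, 0.1]
width: 0.447
gripper_force: 0.0
```

>>> {"api": "carry_out", "payload": {"commands": [[0.45, 0, 0.8, 0, 0, 0, 0], [0.45, 0, 1, 0, 0, 0, 0], [0.45, 0, 1, 0, 0, 0, 0], [0.45, 0, 1, 0, 0, 0, 0], [0.45, 0, 0.5, 0, 0, 0, 0], [0.45, 0, 0, 0, 0, 0, 0], [0.45, 0, 0, 0, 0, 0, 0]]}}

```text
clock: 24.15
position: [0.52, -0.0114, 0.2059]
ee_rot: [-3.137, -0.148, 0.0]
force: [-0.3, 1.3, 0.4]
width: 0.448
gripper_force: 0.0
```

```bash
sed -i 's/(H>112)&(H<130)&(abs(L\[...,1\])<45))/(H>116)\&(H<128)\&(abs(L[...,1])<45)\&(L[...,0]>-100))/' m.py; cat >> m.py <<'E'
P=cloud(w);L=np.stack([(P[...,:2]-o)@ex,(P[...,:2]-o)@ey],-1)*1000;H=P[...,2]*1000
st('plate',(H>67)&(H<77)&(L[...,0]>90)&(L[...,0]<135)&(abs(L[...,1])<36))
st('tab',(H>70)&(H<88)&(L[...,0]<-150)&(L[...,0]>-260)&(abs(L[...,1])<40))
E
python3 m.py w9
```

```text
[ 0.52000562 -0.01136931  0.2058884 ] [-3.13743323e+00 -1.47971240e-01  4.77463291e-04] 0.44810253217412016 [-0.2783649   1.25298304  0.39261175]
tcp lane [-84.5284788   -0.24061668]
ptr 126 [[117.5, 50.4], [117.9, 51.3], [119.7, 54.9], [123.9, 60.7], [125.6, 62.1]]
mark 74 [[2.6, 65.3], [2.9, 66.2], [3.6, 71.6], [5.5, 76.1], [5.9, 77.0]]
markbody 215 [[-5.8, 66.6], [-5.4, 67.5], [0.9, 72.2], [12.2, 77.0], [14.1, 78.0]]
cartontop 4982 [[-41.4, -32.2], [-37.8, -26.4], [-19.4, 1.3], [-0.8, 26.7], [2.9, 31.4]]
top carton 0 
plate 618 [[119.1, -32.7], [119.5, -26.7], [121.2, 1.9], [124.6, 28.4], [125.5, 33.3]]
tab 1015 [[-195.1, -27.7], [-193.7, -22.4], [-188.2, 2.6], [-184.0, 24.9], [-183.6, 29.4]]
```

The slide is home. The carton stands with its middle 23 mm in front of the marker, the marker has not moved, and the arm is clear.

```bash
python3 -c "
from cell import arm
print(arm.sign_off())"
```

```text
the job is handed in; nothing more can be done
None
```

The job is handed in at about 24 s. By my last camera measurement the carton stands in the lane with its back level with the marker, the slide is home, and the clip has not moved; I stayed clear of the jar and flat box but didn't re-measure them. No verdict was returned.

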